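# Fit the keyed lever on the clamp spindle

### The arm

A 6-joint arm with a two-finger parallel gripper is mounted at the origin on a cart in front of the work surface, level with it; the furniture and walls round the work are solid. World frame = base frame: x ahead of the robot, y to its left, z up, the work surface at z = 0. Lengths are in m, angles in rad, forces in N, time in s.
With the tool pointing down it reaches from about 0.375 to 0.9 m from the base axis. Payload 3.1 kg.
Tool frame: the origin (TCP) lies midway between the tips of the shut fingers; the grasp point (between the pads) lies 19 mm behind it (manip.hold_point_z is the distance from the TCP to the grasp point, in m); z points along the fingers, y is the direction in which the jaws open and shut (so a half turn about z gives the same grasp; the last joint's range is limited). The gripper opens to 87 mm and grips with 3 to 60 N. Pads are 19 mm wide; open, the fingers measure 117 mm over their backs; the gripper's body (75 mm by 190 mm) begins 51 mm behind the grasp point.
Start: joints at [1, 0.527, 1.433, -0, 1.181, -0.178], TCP at [0.239, 0.577, 0.223] pointing down, gripper open.
Joint ranges: [-3.08, 3.08], [-0.75, 2.2], [0.22, 2.44], [-1.43, 4.57], [0, 2.65], [-2.85, 2.85]. Speed limits (rad/s): [2.79, 2.79, 3.14, 3.14, 3.14, 3.14].

### API

Orientations are given as a 3x3 rotation matrix whose columns are the frame's x, y, z axes.
In Python, from plant import readout, imaging, sign_off, manip gives the robot as it stands.
- The arm moves only by the tool servo_tool, never from a script. Its arguments are lists of equal length, an entry for each row: "rotation": the turn, a rotation vector about the tool's x, y, z in rad, a list of three; "delta_pos": the shift along the tool's x, y, z in cm, a list of three; "fingers": the finger opening in cm, from 0 to 8.7. A call has 1 to 20 rows; each row shifts and turns the commanded pose from where the row before left it, along the tool's axes as they then stand; what a row does not reach is not made up. A row lasts 1/8 s, in which the tool goes at most 62.5 mm and 10.7 degrees, less where a joint would pass 70% of its speed; a pose out of reach is approached as far as the arm can. A call is refused whole if a number of a shift passes 6.25 or a number of a turn 0.188, either way. A call with a gripper value outside its range is refused whole. The fingers move at their own pace and stop on an object; the grip force is fixed at half the most. Time passes only in rows, so rows that do not move let the fingers close. It gives the time, the measured TCP pose, the force and the opening at its end, in the units of the state.
- readout.read_state(): the state, without advancing time (a new reading comes with each control period).
- imaging.camera(name): name is "scene" or "top" or "wrist"; returns the picture (384x512x3 uint8, red, green, blue); there is no depth.
- imaging.camera_info(name): a dict with "vfov" (degrees; the focal length in pixels is half the picture's height over the tangent of half this angle, whatever the lens; pixels are square), "cx", "cy" (the principal point, pixels), "extrinsics" (4x4, takes a point from camera to world coordinates). Camera axes: x right, y up, looking along -z (the intrinsics and any distortion apply to the point x, -y, -z); pixel columns grow to the right and rows downward; lengths in m; the calibration is good to about 2 mm. The wrist camera is an equidistant fisheye: a pixel r from the principal point sees the ray r / f radians off the axis. A picture is of the moment at which its call begins: read the wrist's pose just before it. camera_info takes no time and is no camera call; for the wrist camera it gives the pose at the moment of the call.
- sign_off(): hands the job in, once; it reports no verdict.
The state is a dict: "time_s": time; "joint_positions": joint angles; "qvel": joint speeds; "joint_torque": joint torques, N m; "tcp_pos": TCP position; "tcp_rot": TCP orientation; "wrist_force": force on the tool from outside, world axes, zero at the start; "torque": the same for the moment, N m; "width": finger opening in m.
Only numpy, scipy, OpenCV 4.12 (cv2) and the standard library are available. Lean on these libraries where they do the work, as an engineer would, in place of code of your own. Each camera call takes 0.05 s, during which the arm holds its last target.

### The job

The clamp stand has lost its lever. Of the two levers on the bench take the one whose hole has a keyway, turn it so that the keyway matches the key on the stand's upright splined spindle, slide it down over the spindle until it sits flat on the collar, and let go. Leave the other lever, with the plain round hole, where it lies.

Things in the scene. Friction and masses are not known exactly. Their poses are not given: they have to be found in the camera images.
- keyed_lever: The lever to fit, lying flat: metal, 22 thick, hub 64 across, one arm. (mm) Origin: hole's centre on the underside (z = 0 on the bench); z up; x along the arm, which ends 118 out. Arm bare, 18 wide from 32 to 62 out (grip across it at about 48), then a black sleeve 20 wide. Through hole: round bore 30 across plus a keyway 16 wide, reaching 25 from the centre toward the arm. 0.2 kg, balances 17 out.
- plain_lever: A lever that does not fit, to be left alone: same outline, size, look and axes as the keyed lever, but its hole is round, only 18 mm across, without keyway. The two levers may have changed places.
- spindle: Upright steel spindle of the low grey clamp stand fixed to the bench. (mm) Origin: on its axis on the collar's top (68 across), where the lever's underside rests, z = 40; z up; x the way the key points, and so the fitted arm. Core 25 across, 22 high, then a cone to 10 across at 36. Key 11 wide, out to 22 from the axis, 19 high, tapering to 7 wide at 26. Turns only against stiff friction (0.6 N m).

How it is judged:
At the end, for the whole second after the job is handed in: The keyed lever sits on the spindle at rest: its hole's centre within 10 mm of the axis, its underside within 5 mm of the collar's top face, level within about 8 degrees, and its arm within 20 degrees of the key's direction (horizontal distance between keyed_lever and spindle below 0.01 m and z of keyed_lever in the frame of spindle between -0.005 and 0.005 m and angle between keyed_lever's own z axis and vertical below 0.15 rad and angle between the x axis of keyed_lever and the x axis of spindle, either way round below 0.35 rad and linear speed of keyed_lever below 0.02 m/s); the robot touches nothing.
It fails at once if the plain lever is moved more than 40 mm (distance of plain_lever from where it was at the start of the episode above 0.04 m).
It also fails if it takes over 48 s, if anything falls off the work surface, if the arm or the gripper's body presses on something with over 40 N, if the wrist force passes 120 N, or if a joint passes its speed limit or range.

## Working session

There is one attempt and no reset: what is moved stays moved. The work goes in short steps, Python scripts to look and compute and a tool call to move; the robot and the scene stay as the last step left them, time stands still between calls to the robot, and variables do not carry over. Pictures are saved under pics/ and viewed, and the job is handed in when it is done.

Besides the shell and the picture viewer there is one more tool, called after ">>>" as name(argument=value, ...) on one line, values as JSON. servo_tool: Moves the arm, as the interface text tells. Its arguments: {"type":"object","properties":{"rotation":{"type":"array","items":{"type":"array","items":{"type":"number"}}},"delta_pos":{"type":"array","items":{"type":"array","items":{"type":"number"}}},"fingers":{"type":"array","items":{"type":"number"}}},"required":["rotation","delta_pos","fingers"]}

```bash
mkdir -p pics; ls; python3 - <<'E'
from plant import readout, imaging, sign_off, manip
import cv2, numpy as np
s=readout.read_state(); print(s['time_s'],s['tcp_pos'],s['tcp_rot'],s['width'],manip.hold_point_z)
for n in ['scene','top','wrist']:
    i=imaging.camera_info(n); print(n,i)
    cv2.imwrite(f'pics/{n}0.png',imaging.camera(n)[:,:,::-1])
E
```

```text
pics
0.0 [0.23880333 0.57679528 0.22158772] [[-9.23853655e-01  3.82744172e-01 -1.15038674e-03]
 [ 3.82745719e-01  9.23851970e-01 -1.80317542e-03]
 [ 3.72632174e-04 -2.10617580e-03 -9.99997713e-01]] 0.08707405163901145 0.0187
scene {'vfov': 44.79522667128221, 'cx': 250.09860916478175, 'cy': 195.92303663232966, 'extrinsics': array([[ 0.73574168,  0.40710656, -0.54124711, -0.1538    ],
       [-0.67692388,  0.41677803, -0.60668784, -0.7002071 ],
       [-0.0214067 ,  0.81274862,  0.58222112,  0.72698575],
       [ 0.        ,  0.        ,  0.        ,  1.        ]])}
top {'vfov': 56.57787229669726, 'cx': 259.0899013787587, 'cy': 194.33768110726484, 'extrinsics': array([[-5.58395357e-02,  9.63313158e-01, -2.62506581e-01,
         2.86759833e-01],
       [-9.98439755e-01, -5.38888314e-02,  1.46304593e-02,
         2.10943641e-02],
       [-5.24589169e-05,  2.62913965e-01,  9.64819281e-01,
         8.72364953e-01],
       [ 0.00000000e+00,  0.00000000e+00,  0.00000000e+00,
         1.00000000e+00]])}
wrist {'vfov': 65.70646984690485, 'cx': 252.5450364063411, 'cy': 193.27543273029036, 'extrinsics': array([[ 0.38232529, -0.87996025, -0.28195271,  0.16162488],
       [ 0.92402419,  0.363238  ,  0.11932078,  0.60948071],
       [-0.0025816 , -0.30615047,  0.95197963,  0.38351633],
       [ 0.        ,  0.        ,  0.        ,  1.        ]])}
```

View pics/scene0.png

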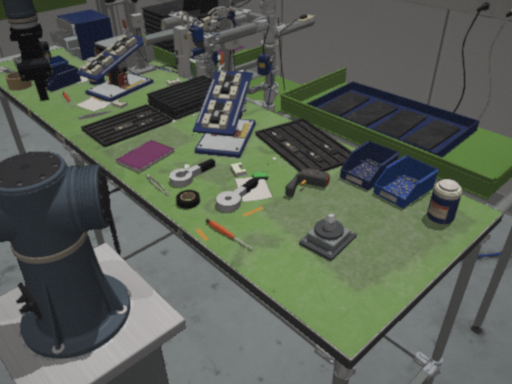

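View pics/top0.png

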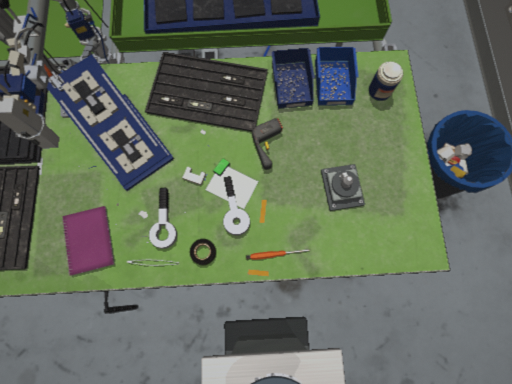

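View pics/wrist0.png

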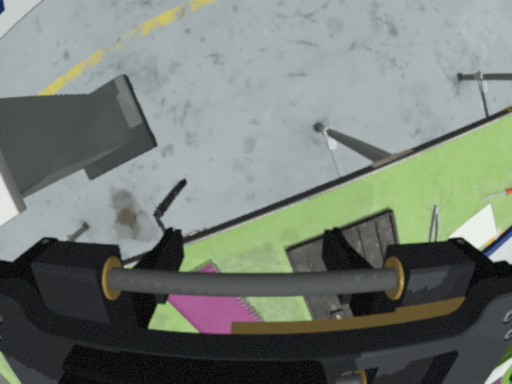

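The top view shows lever hubs at about (162,236) and (236,221), with the stand at (344,186). The scene view shows the hubs at (181,178) and (229,200), and the stand at (329,232). I'll zoom in to tell the holes apart.

```bash
python3 - <<'E'
import cv2, numpy as np
t=cv2.imread('pics/top0.png'); s=cv2.imread('pics/scene0.png')
a=lambda im,x,y,w,h,k:cv2.resize(im[y:y+h,x:x+w],None,fx=k,fy=k,interpolation=cv2.INTER_CUBIC)
A=np.hstack([a(t,145,180,50,75,5.2),a(t,205,170,50,75,5.2),a(t,319,150,50,75,5.2)])[:290+100]
B=np.hstack([a(s,160,150,65,50,4),a(s,205,165,65,50,4),a(s,297,205,65,50,4)])
w=min(A.shape[1],B.shape[1]);cv2.imwrite('pics/z0.png',np.vstack([A[:,:w],B[:,:w]])); print(A.shape,B.shape)
E
```

```text
(390, 780, 3) (200, 780, 3)
```

View pics/z0.png

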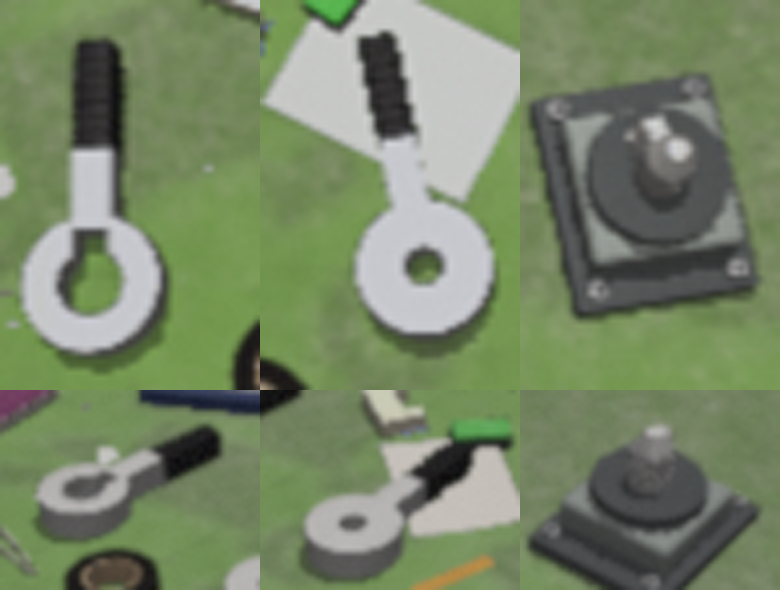

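The keyed lever is the left one, at top (162,236), with the slot toward its arm. The right lever has the small round hole. The key seems to point up-left in the top view, which needs a closer look. Next I'll measure.

```bash
cat > h.py <<'E'
import numpy as np, cv2
from plant import readout, imaging, manip
def ray(info,px,fish=False):
    f=192/np.tan(np.radians(info['vfov']/2)); u=(px[0]-info['cx'])/f; v=(px[1]-info['cy'])/f
    if fish:
        r=np.hypot(u,v); k=np.sin(r)/r if r>1e-9 else 1; d=np.array([u*k,-v*k,-np.cos(r)])
    else: d=np.array([u,-v,-1.])
    E=np.asarray(info['extrinsics']); return E[:3,3],E[:3,:3]@d
def onplane(info,px,z,fish=False):
    o,d=ray(info,px,fish); return o+d*(z-o[2])/d[2]
def proj(info,P,fish=False):
    f=192/np.tan(np.radians(info['vfov']/2)); E=np.asarray(info['extrinsics']); p=E[:3,:3].T@(np.asarray(P)-E[:3,3])
    x,y,z=p[0],-p[1],-p[2]
    if fish:
        rr=np.hypot(x,y); t=np.arctan2(rr,z); return np.array([info['cx']+f*t*x/rr,info['cy']+f*t*y/rr])
    return np.array([info['cx']+f*x/z,info['cy']+f*y/z])
E
python3 - <<'E'
from h import *
t=cv2.imread('pics/top0.png'); s=cv2.imread('pics/scene0.png')
it=imaging.camera_info('top'); isc=imaging.camera_info('scene')
hsv=cv2.cvtColor(t,cv2.COLOR_BGR2HSV)
m=((hsv[:,:,1]<40)&(hsv[:,:,2]>150)).astype(np.uint8)
m2=np.zeros_like(m); m2[180:255,145:195]=m[180:255,145:195]
c,_=cv2.findContours(m2,cv2.RETR_EXTERNAL,cv2.CHAIN_APPROX_NONE); c=max(c,key=cv2.contourArea)[:,0,:]
W=np.array([onplane(it,p,0.022)[:2] for p in c])
# circle fit with trimming for arm
sel=np.ones(len(W),bool)
cen=W[:,:].mean(0)
hub=W[:,0]<W[:,0].min()+0.055
from scipy.optimize import least_squares
P=W[hub]; r=least_squares(lambda q:np.hypot(*(P-q[:2]).T)-q[2],[*P.mean(0),.032],loss='soft_l1',f_scale=.002); print('hub',r.x,len(P))
h=r.x[:2]
d=np.hypot(*(W-h).T); far=W[d>0.045]; print('arm pts',far.mean(0)-h, d.max())
a=far.mean(0)-h; print('arm ang deg',np.degrees(np.arctan2(a[1],a[0])))
# sleeve: dark end
d2=((hsv[:,:,2]<70)).astype(np.uint8); m3=np.zeros_like(d2); m3[183:212,155:172]=d2[183:212,155:172]
ys,xs=np.nonzero(m3); Q=np.array([onplane(it,(x,y),0.02)[:2] for x,y in zip(xs,ys)]); q=Q.mean(0)-h; print('sleeve',q,np.hypot(*q),np.degrees(np.arctan2(q[1],q[0])))
print('scene hub',onplane(isc,(181,174.5),0.022))
# collar: zoom centre guess
print('collar', onplane(it,(319+658/5.2,150+172/5.2),0.04), 'tip',onplane(it,(319+680/5.2-100,150+150/5.2),0.076))
E
```

```text
hub [0.43352355 0.24660715 0.03106453] 56
arm pts [0.05559313 0.00164609] 0.062179139517098546
arm ang deg 1.6960087936746484
sleeve [ 0.0888527  -0.00238356] 0.088884667736121 -1.5366485577270717
scene hub [0.43297202 0.24500895 0.022     ]
collar [ 0.51625131 -0.44719107  0.04      ] tip [ 0.52911032 -0.20506262  0.076     ]
```

```bash
python3 - <<'E'
from h import *
t=cv2.imread('pics/top0.png'); s=cv2.imread('pics/scene0.png')
it=imaging.camera_info('top'); isc=imaging.camera_info('scene')
print('collar', onplane(it,(345.5,183.1),0.04), 'tip',onplane(it,(349.8,178.8),0.076))
A=cv2.resize(t[160:206,322:368],(390,390),interpolation=cv2.INTER_CUBIC)
B=cv2.resize(s[207:253,306:352],(390,390),interpolation=cv2.INTER_CUBIC)
cv2.imwrite('pics/z1.png',np.hstack([A,B]))
E
```

```text
collar [ 0.52982207 -0.20355524  0.04      ] tip [ 0.52921904 -0.20514844  0.076     ]
```

View pics/z1.png

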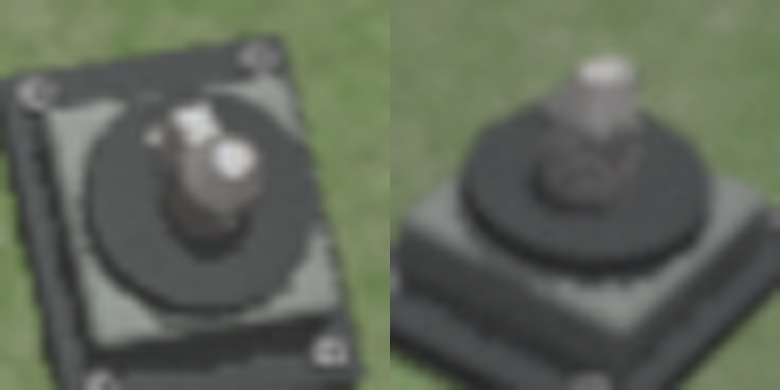

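```bash
python3 - <<'E'
from h import *
it=imaging.camera_info('top')
a=np.array([.5295,-.2045])
for px,z in [((345.0,174.7),.0625),((339.8,176),.0625),((345.0,174.7),.059),((344,173),.063)]:
    d=onplane(it,px,z)[:2]-a; print(d*1000,np.hypot(*d)*1000,np.degrees(np.arctan2(d[1],d[0])))
E
```

```text
[14.68800481  5.70474405] 15.756953699117302 21.2259089229413
[12.13346942 18.48262533] 22.10946673640052 56.71591151134341
[15.80053425  4.75444528] 16.500352492989173 16.746755490248145
[18.91677088  7.71805544] 20.430677922045103 22.195493078417336
```

>>> servo_tool(rotation=[[0,0,-0.131],[0,0,-0.131],[0,0,-0.131],[0,0,0],[0,0,0],[0,0,0],[0,0,0],[0,0,0],[0,0,0],[0,0,0],[0,0,0],[0,0,0],[0,0,0]], delta_pos=[[0,0,0],[0,0,0],[0,0,0],[-2.9,-4.15,0.25],[-2.9,-4.15,0.25],[-2.9,-4.15,0.25],[-2.9,-4.15,0.25],[-2.9,-4.15,0.25],[-2.9,-4.15,0.25],[-2.9,-4.15,0.25],[-2.9,-4.15,0.25],[0,0,0],[0,0,0]], fingers=[8.7,8.7,8.7,8.7,8.7,8.7,8.7,8.7,8.7,8.7,8.7,8.7,8.7])

```text
time_s: 1.78
tcp_pos: [0.4707, 0.2455, 0.2023]
tcp_rot: [[-1.0, 0.001, -0.001], [0.001, 1.0, 0.0], [0.001, 0.0, -1.0]]
wrist_force: [0.3, 0.4, 0.0]
width: 0.087
```

```bash
cat > look.py <<'E'
import sys
from h import *
s=readout.read_state(); i=imaging.camera_info('wrist'); im=imaging.camera('wrist')
np.savez('pics/%s.npz'%sys.argv[1],E=i['extrinsics'])
cv2.imwrite('pics/%s.png'%sys.argv[1],im[:,:,::-1]); print(s['time_s'],s['tcp_pos'],s['tcp_rot'].round(4).tolist(),s['wrist_force'])
for P in eval(sys.argv[2]) if len(sys.argv)>2 else []: print(proj(i,P,True))
E
python3 look.py w1 "[(.4335,.2455,.022),(.4815,.2455,.022)]"
```

```text
1.775 [0.47066863 0.24550977 0.20229122] [[-1.0, 0.0007, -0.0013], [0.0007, 1.0, 0.0002], [0.0013, 0.0002, -1.0]] [0.28057753 0.44144125 0.00183446]
[252.73726577 141.2566458 ]
[252.73637957 181.21093154]
```

View pics/w1.png

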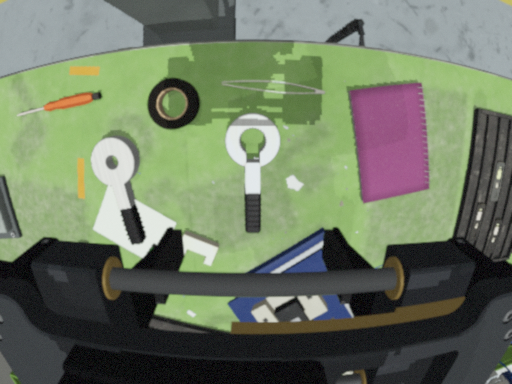

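The wrist view shows the keyed lever with its hub at (252,141), where the prediction puts it, and its arm running straight down to (253,230). The keyway faces the arm. I'll measure this view precisely, then go look at the spindle.

```bash
python3 - <<'E'
from h import *
from scipy.optimize import least_squares
t=cv2.imread('pics/w1.png'); i=imaging.camera_info('wrist'); i['extrinsics']=np.load('pics/w1.npz')['E']
hsv=cv2.cvtColor(t,cv2.COLOR_BGR2HSV)
m=((hsv[:,:,1]<50)&(hsv[:,:,2]>140)).astype(np.uint8); m2=np.zeros_like(m); m2[105:235,215:284]=m[105:235,215:284]
c,_=cv2.findContours(m2,cv2.RETR_EXTERNAL,cv2.CHAIN_APPROX_NONE); c=max(c,key=cv2.contourArea)[:,0,:]
W=np.array([onplane(i,p,.022,True)[:2] for p in c]); P=W[W[:,0]<W[:,0].min()+.05]
r=least_squares(lambda q:np.hypot(*(P-q[:2]).T)-q[2],[*P.mean(0),.032],loss='soft_l1',f_scale=.001).x; print('hub',r)
f=W[(W[:,0]>r[0]+.04)&(W[:,0]<r[0]+.06)]; print('arm y range',f[:,1].min(),f[:,1].max(), 'xmax',W[:,0].max()-r[0])
d=(hsv[:,:,2]<70).astype(np.uint8); m3=np.zeros_like(d); m3[195:233,240:266]=d[195:233,240:266]
ys,xs=np.nonzero(m3); Q=np.array([onplane(i,(x,y),.022,True)[:2] for x,y in zip(xs,ys)]); print('sleeve',Q.mean(0)-r[:2],Q.min(0),Q.max(0))
E
```

```text
hub [0.43293893 0.24504593 0.03176245]
arm y range 0.23497577798671954 0.2553943232572765 xmax 0.06333362707672535
sleeve [ 0.09041731 -0.0002389 ] [0.49881454 0.2359802 ] [0.54680858 0.25341898]
```

>>> servo_tool(rotation=[[0,0,0],[0,0,0],[0,0,0],[0,0,0],[0,0,0],[0,0,0],[0,0,0],[0,0,0],[0,0,0],[0,0,0],[0,0,0],[0,0,0],[0,0,0]], delta_pos=[[-0.85,-4.5,0.4],[-0.85,-4.5,0.4],[-0.85,-4.5,0.4],[-0.85,-4.5,0.4],[-0.85,-4.5,0.4],[-0.85,-4.5,0.4],[-0.85,-4.5,0.4],[-0.85,-4.5,0.4],[-0.85,-4.5,0.4],[-0.85,-4.5,0.4],[0,0,0],[0,0,0],[0,0,0]], fingers=[8.7,8.7,8.7,8.7,8.7,8.7,8.7,8.7,8.7,8.7,8.7,8.7,8.7])

```text
time_s: 3.45
tcp_pos: [0.5561, -0.2023, 0.1626]
tcp_rot: [[-1.0, -0.003, -0.001], [-0.003, 1.0, 0.001], [0.001, 0.001, -1.0]]
wrist_force: [-0.5, 0.2, -0.1]
width: 0.087
```

```bash
python3 look.py w2 "[(.5295,-.2045,.04),(.5295,-.2045,.076)]"; python3 - <<'E'
import cv2
t=cv2.imread('pics/w2.png'); cv2.imwrite('pics/w2z.png',cv2.resize(t[90:230,180:325],None,fx=4,fy=4,interpolation=cv2.INTER_CUBIC))
E
```

```text
3.45 [ 0.55606176 -0.20230619  0.16259847] [[-1.0, -0.0026, -0.0008], [-0.0026, 1.0, 0.0008], [0.0008, 0.0008, -1.0]] [-0.50564277  0.22162463 -0.08698561]
[250.51508778 159.94531588]
[250.24353307 168.21500885]
```

View pics/w2z.png

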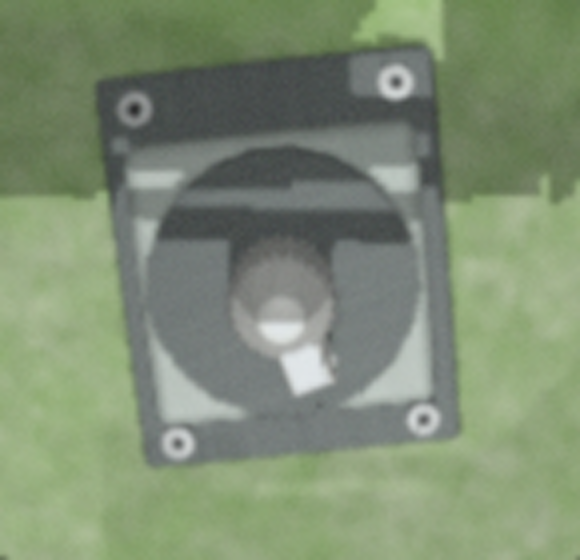

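The spindle view shows the collar centre near wrist pixel (250.9,160.3), within 0.5 px of the prediction. The key's bright top face is centred near (256.8,182.5), pointing down and to the right. I'll compute the key angle from it.

```bash
python3 - <<'E'
from h import *
from scipy.optimize import least_squares
t=cv2.imread('pics/w2.png'); i=imaging.camera_info('wrist'); i['extrinsics']=np.load('pics/w2.npz')['E']
Z=lambda x,y:(180+x/4-.375,90+y/4-.375)
pts=[Z(*p) for p in [(147,285),(420,285),(283,147),(190,185),(378,183),(285,415),(180,375),(385,373)]]
P=np.array([onplane(i,p,.04,True)[:2] for p in pts]); r=least_squares(lambda q:np.hypot(*(P-q[:2]).T)-q[2],[*P.mean(0),.034]).x; print('collar',r)
tip=onplane(i,Z(281,316),.076,True); print('tip',tip, onplane(i,Z(281,305),.076,True))
m=((t.min(2)>165)).astype(np.uint8); m2=np.zeros_like(m); x0,y0=map(int,Z(268,335)); m2[y0:y0+18,x0:x0+18]=m[y0:y0+18,x0:x0+18]
lab,n,st,ce=cv2.connectedComponentsWithStats(m2); print(st.tolist(),ce.tolist())
ctr=[np.mean(Z(307,370)),] 
for z in (.060,.066):
    q=onplane(i,Z(307,370),z,True)[:2]; 
    for a in (r[:2],tip[:2]): d=q-a; print(z,d*1000,np.hypot(*d)*1000,np.degrees(np.arctan2(d[1],d[0])))
    for a,b in [((280,360),(297,395)),((320,345),(333,380))]:
        d=onplane(i,Z(*b),z,True)-onplane(i,Z(*a),z,True); print('edge',np.degrees(np.arctan2(d[1],d[0])),np.hypot(*d[:2]))
E
```

```text
collar [ 0.53046674 -0.20458977  0.03364427]
tip [ 0.52986171 -0.2048154   0.076     ] [ 0.5274453  -0.20481741  0.076     ]
[[0, 0, 512, 384, 196443], [246, 173, 17, 16, 165]] [[255.5007457634021, 191.51002071847813], [254.61212121212122, 179.56969696969696]]
0.06 [15.87650776  5.65266695] 16.852778472572332 19.597747927127404
0.06 [16.48153931  5.87829526] 17.49844259039863 19.62925170880657
edge 25.163786379947137 0.009294611892808377
edge 20.310741736986397 0.00890919439712712
0.066 [14.19768538  5.56633243] 15.24986317361524 21.408116905997957
0.066 [14.80271693  5.79196074] 15.895509983130756 21.3692569300939
edge 25.163786379947396 0.009083756998060018
edge 20.310741736986667 0.00870708297294245
```

>>> servo_tool(rotation=[[0,0,0],[0,0,0],[0,0,0],[0,0,0],[0,0,0],[0,0,0],[0,0,0],[0,0,0],[0,0,0],[0,0,0],[0,0,0],[0,0,0],[0,0,0]], delta_pos=[[0.75,4.47,0],[0.75,4.47,0],[0.75,4.47,0.5],[0.75,4.47,0.5],[0.75,4.47,1],[0.75,4.47,1],[0.75,4.47,1],[0.75,4.47,1],[0.75,4.47,1],[0.75,4.47,1],[0,0,0],[0,0,0],[0,0,0]], fingers=[4.5,4.5,4.5,4.5,4.5,4.5,4.5,4.5,4.5,4.5,4.5,4.5,4.5])

```text
time_s: 5.12
tcp_pos: [0.4816, 0.2417, 0.093]
tcp_rot: [[-1.0, 0.001, 0.001], [0.001, 1.0, -0.0], [-0.001, -0.0, -1.0]]
wrist_force: [0.5, -0.2, -0.3]
width: 0.045
```

>>> servo_tool(rotation=[[0,0,0],[0,0,0],[0,0,0]], delta_pos=[[0,0.3,1],[0,0,1.5],[0,0,0]], fingers=[4.5,4.5,4.5])

```text
time_s: 5.5
tcp_pos: [0.4801, 0.2447, 0.0658]
tcp_rot: [[-1.0, 0.001, -0.004], [0.001, 1.0, -0.001], [0.004, -0.001, -1.0]]
wrist_force: [-0.7, -0.3, -0.9]
width: 0.0452
```

```bash
python3 look.py w3 "[(.433,.245,.022),(.481,.245,.022)]"
```

```text
5.5 [0.48005047 0.24468234 0.06582484] [[-1.0, 0.0006, -0.0038], [0.0006, 1.0, -0.001], [0.0038, -0.001, -1.0]] [-0.6594839  -0.27949317 -0.85007595]
[253.30571565 153.54357279]
[253.25984322 217.20384676]
```

View pics/w3.png

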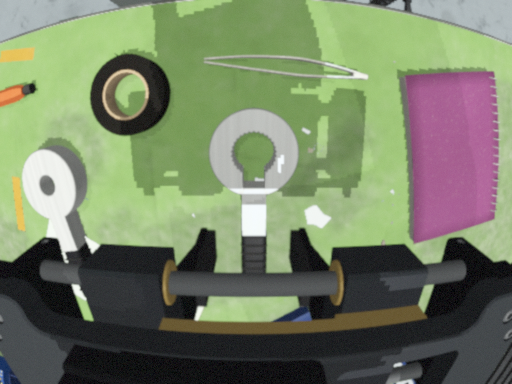

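The hub is at (253,153) and the arm is centred at x≈254, both as predicted. The crumb at (317,215) is clear of the fingers. Descend and grip.

>>> servo_tool(rotation=[[0,0,0],[0,0,0],[0,0,0],[0,0,0],[0,0,0],[0,0,0],[0,0,0],[0,0,0],[0,0,0],[0,0,0]], delta_pos=[[-0.1,0,2],[0,0,2],[0,0,1.5],[0,0,0.6],[0,0,0],[0,0,0],[0,0,0],[0,0,0],[0,0,0],[0,0,0]], fingers=[4.5,4.5,4.5,4.5,4.5,1,1,1,1,1])

```text
time_s: 6.8
tcp_pos: [0.4824, 0.2455, 0.0069]
tcp_rot: [[-1.0, -0.0, 0.001], [-0.0, 1.0, 0.0], [-0.001, 0.0, -1.0]]
wrist_force: [0.4, -0.1, 2.8]
width: 0.0179
```

>>> servo_tool(rotation=[[0,0,0],[0,0,0],[0,0,0],[0,0,0],[0,0,0],[0,0,0]], delta_pos=[[0,0,-1.5],[0,0,-3],[0,0,-4],[0,0,-4],[0,0,0],[0,0,0]], fingers=[1,1,1,1,1,1])

```text
time_s: 7.55
tcp_pos: [0.4815, 0.2452, 0.1314]
tcp_rot: [[-1.0, -0.0, -0.001], [-0.0, 1.0, -0.0], [0.001, -0.0, -1.0]]
wrist_force: [-0.5, -0.4, -1.3]
width: 0.0179
```

```bash
python3 look.py w4 "[(.433,.245,.137),(.4815,.245,.137)]"; python3 - <<'E'
from h import *
cv2.imwrite('pics/s4.png',imaging.camera('scene')[:,:,::-1])
s=cv2.imread('pics/s4.png'); w=cv2.imread('pics/w4.png')
a=cv2.resize(s[90:230,110:260],(400,373)); b=cv2.resize(w[60:310,120:388],(400,373)); cv2.imwrite('pics/z4.png',np.hstack([a,b]))
E
```

```text
7.55 [0.48147369 0.24522544 0.13135112] [[-1.0, -0.0002, -0.001], [-0.0002, 1.0, -0.0003], [0.001, -0.0003, -1.0]] [-0.45441993 -0.44362081 -1.31141058]
[252.45324973 166.91033596]
[252.40803452 247.23845964]
```

View pics/z4.png

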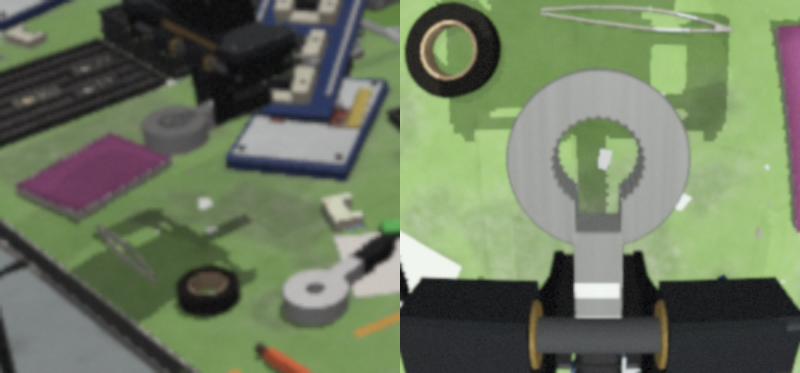

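```bash
python3 - <<'E'
from h import *
i=imaging.camera_info('wrist'); i['extrinsics']=np.load('pics/w4.npz')['E']
t=cv2.imread('pics/w4.png').astype(int)
m=((t.max(2)-t.min(2)<18)&(t.min(2)>110)).astype(np.uint8); m2=np.zeros_like(m); m2[100:262,185:320]=m[100:262,185:320]
c,_=cv2.findContours(m2,cv2.RETR_EXTERNAL,cv2.CHAIN_APPROX_NONE); c=max(c,key=cv2.contourArea)[:,0,:]; print(c.min(0),c.max(0))
hub=c[c[:,1]<205]
from scipy.optimize import least_squares
# solve top face centre x,y,z and pitch from contour: grip point fixed -> pitch p about grip (0.4815,z)
g=np.array([.4815,.2452])
def circ(p,yaw,hx):
    a=np.linspace(0,2*np.pi,180); x=-hx+.032*np.cos(a); y=.032*np.sin(a)
    X=x*np.cos(yaw)-y*np.sin(yaw); Y=x*np.sin(yaw)+y*np.cos(yaw)
    return np.stack([g[0]+X, g[1]+Y, .1464+X*np.sin(p)],1)
for p in (0,.05,.1,.15):
    q=np.array([proj(i,P,True) for P in circ(p,0,.0485)]); print(p,q.min(0),q.max(0))
ls=t
E
```

```text
[192 106] [314 261]
0 [190.60286297 107.52463473] [315.04550047 228.62258199]
0.05 [191.55691838 107.35146852] [314.09204627 227.99383834]
0.1 [192.48077808 107.18769277] [313.16875923 227.37243473]
0.15 [193.36045961 107.03294426] [312.28587624 226.75978643]
```

Droop is only about 0.05 rad. Carry it to the spindle and turn 21.5°.

>>> servo_tool(rotation=[[0,0,0],[0,0,0],[0,0,0],[0,0,0],[0,0,0],[0,0,0],[0,0,0],[0,0,0],[0,0,0],[0,0,0],[0,0,0],[0,0,0],[0,0,-0.1],[0,0,-0.1],[0,0,-0.1],[0,0,-0.075],[0,0,0],[0,0,0]], delta_pos=[[-0.4,-2,0],[-0.8,-3.8,0],[-0.85,-3.93,0],[-0.85,-3.93,0],[-0.85,-3.93,0],[-0.85,-3.93,0],[-0.85,-3.93,0],[-0.85,-3.93,0],[-0.85,-3.93,0],[-0.85,-3.93,0],[-0.8,-3.9,0],[-0.4,-2,0],[0,0,0],[0,0,0],[0,0,0],[0,0,0],[0,0,0],[0,0,0]], fingers=[1,1,1,1,1,1,1,1,1,1,1,1,1,1,1,1,1,1])

```text
time_s: 9.9
tcp_pos: [0.5739, -0.1852, 0.131]
tcp_rot: [[-0.931, -0.366, -0.001], [-0.366, 0.931, 0.001], [0.001, 0.001, -1.0]]
wrist_force: [0.5, 0.1, -1.3]
width: 0.0177
```

```bash
python3 look.py w5 "[(.53,-.2047,.076),(.53,-.2047,.152)]"
```

```text
9.9 [ 0.57394283 -0.18524595  0.13099604] [[-0.9307, -0.3659, -0.0013], [-0.3659, 0.9307, 0.0009], [0.0009, 0.0013, -1.0]] [ 0.47455287  0.09174337 -1.29547211]
[250.41659454 149.7236202 ]
[249.44658523 175.07699669]
```

View pics/w5.png

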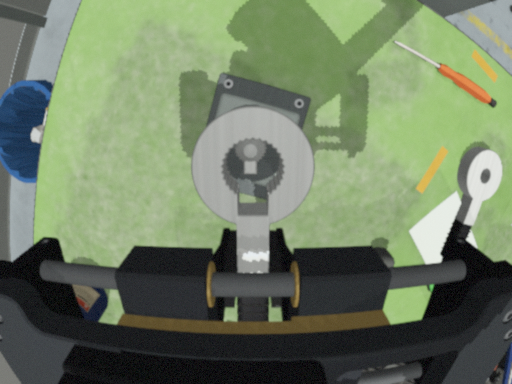

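```bash
python3 - <<'E'
import cv2
t=cv2.imread('pics/w5.png'); cv2.imwrite('pics/w5z.png',cv2.resize(t[95:230,185:320],None,fx=4.3,fy=4.3,interpolation=cv2.INTER_CUBIC))
E
```

```text
(no output)
```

View pics/w5z.png

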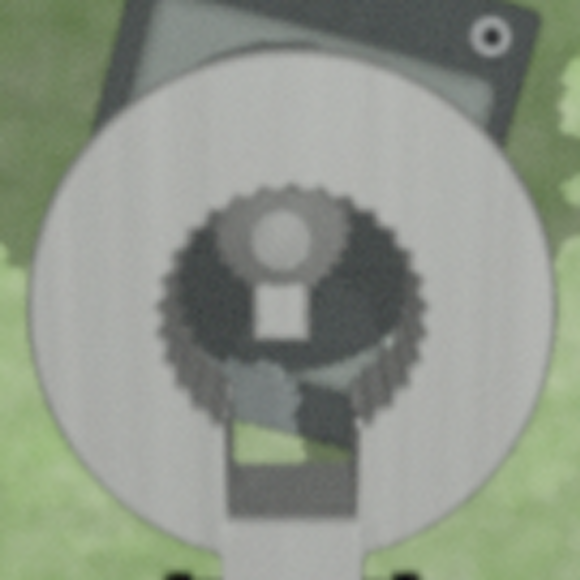

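The spindle tip is at (250.3,150.3), against a prediction of (250.4,149.7), so its position is confirmed. The key lies in line with the keyway. The hub is about 2 mm too far along +y. I'll correct that and come down to just above the cone.

>>> servo_tool(rotation=[[0,0,0],[0,0,0],[0,0,0],[0,0,0],[0,0,0],[0,0,0]], delta_pos=[[-0.05,-0.2,1],[0,0,1.5],[0,0,1],[0,0,0.5],[0,0,0],[0,0,0]], fingers=[1,1,1,1,1,1])

```text
time_s: 10.7
tcp_pos: [0.5758, -0.1878, 0.0918]
tcp_rot: [[-0.93, -0.366, 0.001], [-0.366, 0.93, -0.0], [-0.0, -0.001, -1.0]]
wrist_force: [-0.6, 0.6, -1.6]
width: 0.0175
```

```bash
python3 look.py w6 "[(.53,-.2047,.076),(.53,-.2047,.11)]"; python3 - <<'E'
import cv2
t=cv2.imread('pics/w6.png'); cv2.imwrite('pics/w6z.png',cv2.resize(t[95:230,185:320],None,fx=4.3,fy=4.3,interpolation=cv2.INTER_CUBIC))
E
```

```text
10.7 [ 0.57583075 -0.18778114  0.09182386] [[-0.9304, -0.3664, 0.0006], [-0.3664, 0.9304, -0.0004], [-0.0004, -0.0006, -1.0]] [-0.6450526   0.58869806 -1.6421985 ]
[255.12430666 158.77561099]
[255.61643663 172.05512709]
```

View pics/w6z.png

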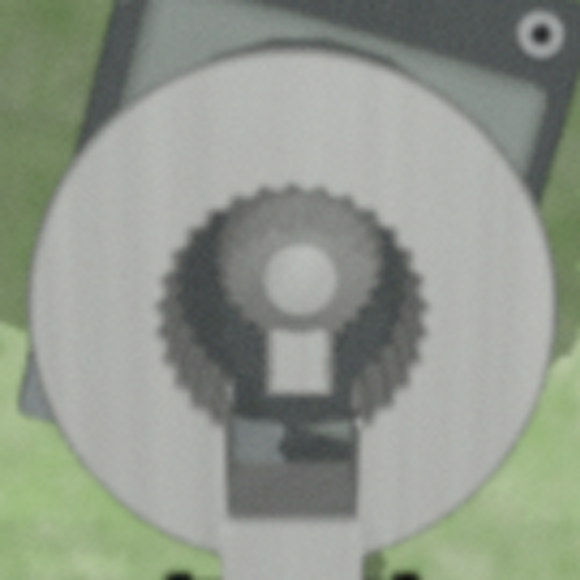

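Tip at zoom x≈300 against hub centre 291, so the hub needs about +0.1 cm along tool y. Correct that and descend in stages while watching the force.

>>> servo_tool(rotation=[[0,0,0],[0,0,0],[0,0,0],[0,0,0],[0,0,0]], delta_pos=[[0,0.12,0.5],[0,0,1],[0,0,0.7],[0,0,0],[0,0,0]], fingers=[1,1,1,1,1])

```text
time_s: 11.38
tcp_pos: [0.5752, -0.1865, 0.0694]
tcp_rot: [[-0.93, -0.366, -0.0], [-0.366, 0.93, 0.0], [0.0, 0.0, -1.0]]
wrist_force: [-0.2, -0.3, -1.2]
width: 0.0179
```

```bash
python3 look.py w7 "[(.53,-.2047,.076),(.53,-.2047,.091)]"; python3 - <<'E'
import cv2
t=cv2.imread('pics/w7.png'); cv2.imwrite('pics/w7z.png',cv2.resize(t[95:230,185:320],None,fx=4.3,fy=4.3,interpolation=cv2.INTER_CUBIC))
E
```

```text
11.375 [ 0.57517849 -0.1865424   0.0694206 ] [[-0.9304, -0.3665, -0.0], [-0.3665, 0.9304, 0.0], [0.0, 0.0, -1.0]] [-0.15478443 -0.28206396 -1.23960786]
[252.85086953 167.20821965]
[252.86264251 174.03677411]
```

View pics/w7z.png

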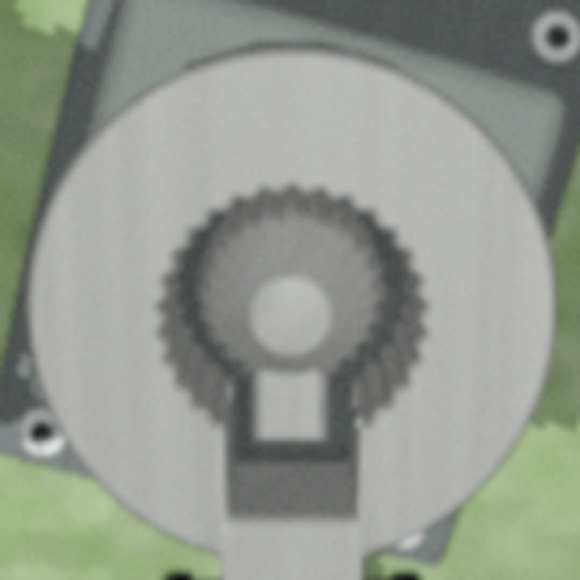

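Hub, bore and key are now concentric at zoom x≈291, with an even gap round the key. Continue down.

>>> servo_tool(rotation=[[0,0,0],[0,0,0],[0,0,0],[0,0,0],[0,0,0]], delta_pos=[[-0.03,0,0.7],[0,0,0.7],[0,0,0.6],[0,0,0.2],[0,0,0]], fingers=[1,1,1,1,1])

```text
time_s: 12.05
tcp_pos: [0.5753, -0.1864, 0.0474]
tcp_rot: [[-0.93, -0.366, -0.0], [-0.366, 0.93, 0.0], [0.0, 0.0, -1.0]]
wrist_force: [-0.2, -0.8, -0.8]
width: 0.0177
```

```bash
python3 look.py w8; python3 - <<'E'
from h import *
s=imaging.camera('scene')[:,:,::-1]; t=cv2.imread('pics/w8.png')
cv2.imwrite('pics/z8.png',np.hstack([cv2.resize(t[95:230,185:320],(395,395),interpolation=cv2.INTER_CUBIC),cv2.resize(s[180:270,285:375],(395,395),interpolation=cv2.INTER_CUBIC)]))
E
```

```text
12.05 [ 0.57531701 -0.18636103  0.04736392] [[-0.9304, -0.3664, -0.0003], [-0.3664, 0.9304, 0.0001], [0.0002, 0.0002, -1.0]] [-0.18068033 -0.76928001 -0.80585937]
```

View pics/z8.png

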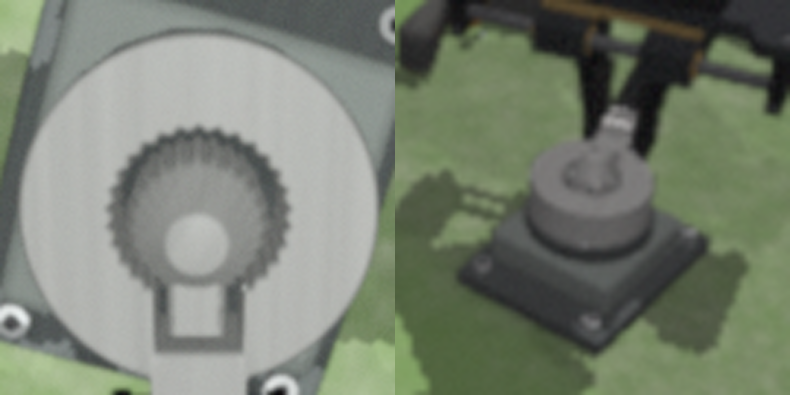

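The key sits in the keyway and the lever is within about 1 mm of the collar, with hardly any force. Nudge down 1 mm, then release and lift away.

>>> servo_tool(rotation=[[0,0,0],[0,0,0],[0,0,0],[0,0,0],[0,0,0],[0,0,0],[0,0,0],[0,0,0],[0,0,0],[0,0,0]], delta_pos=[[0,0,0.1],[0,0,0],[0,0,0],[0,0,0],[0,0,0],[0,0,-1.5],[0,0,-3],[0,0,-4],[0,0,-4],[0,0,0]], fingers=[1,1,4.5,4.5,4.5,4.5,4.5,4.5,4.5,4.5])

```text
time_s: 13.4
tcp_pos: [0.578, -0.1877, 0.1764]
tcp_rot: [[-0.93, -0.367, 0.008], [-0.367, 0.93, -0.005], [-0.006, -0.007, -1.0]]
wrist_force: [-0.1, -0.3, -0.5]
width: 0.045
```

```bash
python3 look.py w9 "[(.53,-.2047,.062)]"; python3 - <<'E'
from h import *
s=imaging.camera('scene')[:,:,::-1]; t=cv2.imread('pics/w9.png'); cv2.imwrite('pics/s9.png',s)
cv2.imwrite('pics/z9.png',np.hstack([cv2.resize(t[90:270,160:340],(395,395),interpolation=cv2.INTER_CUBIC),cv2.resize(s[180:270,285:375],(395,395),interpolation=cv2.INTER_CUBIC)]))
E
```

```text
13.4 [ 0.57795539 -0.18769149  0.17641273] [[-0.9303, -0.3666, 0.0085], [-0.3667, 0.9303, -0.0046], [-0.0062, -0.0074, -1.0]] [-0.07916352 -0.28243033 -0.51748451]
[255.92885024 135.56844376]
```

View pics/z9.png

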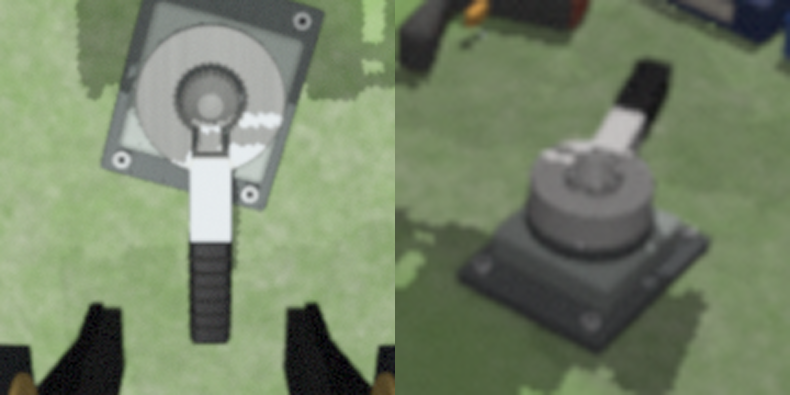

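```bash
python3 - <<'E'
from h import *
i=imaging.camera_info('wrist'); i['extrinsics']=np.load('pics/w9.npz')['E']; isc=imaging.camera_info('scene')
a=np.radians(21.5); d=np.array([np.cos(a),np.sin(a),0]); o=np.array([.53,-.2047,.062])
for r in (0,.062,.118):
    p=proj(i,o+r*d,True); q=proj(isc,o+r*d); print(r,'z9 left',(p-[160,90])*395/180,'right',(q-[285,180])*395/90+[395,0])
print('seen sleeve start (210,242), end (210,342)')
t0=cv2.imread('pics/scene0.png').astype(int);t9=cv2.imread('pics/s9.png').astype(int)
print('plain lever region diff',np.abs(t0-t9)[170:215,205:268].mean())
q=onplane(i,(160+210*180/395,90+342*180/395),.060,True); print(q, np.degrees(np.arctan2(*(q-o)[1::-1])))
E
```

```text
0 z9 left [210.51053247  99.99741826] right [593.42839405 177.29133562]
0.062 z9 left [210.02060818 238.54496406] right [629.24740754 111.8121581 ]
0.118 z9 left [209.48115053 348.6458474 ] right [659.17660822  57.09989069]
seen sleeve start (210,242), end (210,342)
plain lever region diff 5.326748971193416
[ 0.63731388 -0.1621711   0.06      ] 21.61861217426605
```

```bash
python3 - <<'E'
from h import *
f=lambda n:np.float32(cv2.cvtColor(cv2.imread(n),cv2.COLOR_BGR2GRAY)[165:215,205:270])
print(cv2.phaseCorrelate(f('pics/scene0.png'),f('pics/s9.png')))
from plant import readout,sign_off
s=readout.read_state();print(s['time_s'],s['tcp_pos'],s['wrist_force'],np.abs(s['qvel']).max())
print(sign_off())
E
```

```text
((-0.016882291605725186, -0.016106243745984017), 0.937570006582472)
13.5 [ 0.57538394 -0.18636176  0.17253875] [-0.9278866   0.5785122   0.06655533] 0.03137940900816459
the job is handed in; nothing more can be done
None
```

The keyed lever is on the spindle and released, and I handed the job in at about 13.5 s of the 48 s allowed. I took the lever whose hole has the keyway, turned it 21.5° to match the key, slid it down to the collar, and lifted the gripper clear. Sign-off reports no verdict.

**Position:** After release, the hub centre was within about 1 px of where a seated lever should appear, which is under 1 mm.

**Arm direction:** The arm pointed at 21.6°, against a measured key direction of about 21.5°.

**Height and level:** The sleeve's ends matched a level, seated lever to within about 7 px in the enlarged views, or 2–3 px in the camera images. I compared one scene-camera view by eye and did not measure height or tilt separately.

**Plain lever:** It had shifted less than 0.02 px between the first and last scene pictures, so it was not moved.

**Forces:** Every wrist force reading stayed below 3 N, and the gripper was about 13 cm above the lever's grip position at hand-in.

No check failed. The only disagreements were commanded positions arriving 1–3 mm off on some moves, corrected before the final descent, and a slight droop of about 0.05 rad while carrying the lever, which is not visible now that it is seated.

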